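# Send the arched plaque down the rocker chute

### The arm

A 7-joint arm with a two-finger parallel gripper is mounted at the origin on the work surface. World frame = base frame: x ahead of the robot, y to its left, z up, the work surface at z = 0. Lengths are in m, angles in rad, forces in N, time in s.
With the tool pointing down it reaches from about 0.425 to 0.925 m from the base axis. Payload 6.8 kg.
Tool frame: the origin (TCP) lies midway between the tips of the shut fingers; the grasp point (between the pads) lies 19 mm behind it (ctrl.grasp_offset is the distance from the TCP to the grasp point, in m); z points along the fingers, y is the line along which they close (so a half turn about z gives the same grasp; the last joint's range is limited). The gripper opens to 85 mm and grips with 20 to 120 N. Pads are 22 mm wide; open, the fingers measure 114 mm over their backs; the gripper's body (76 mm by 85 mm) begins 54 mm behind the grasp point. The pads swing forward as they close: fully open they stand 13 mm farther back than shut.
Start: joints at [-1.231, 0.477, 0.022, 1.555, -0.011, 1.109, -0.083], TCP at [0.292, 0.608, 0.231] pointing down, gripper open.
Joint ranges: [-2.96, 2.96], [-0.34, 2.1], [-1.41, 1.46], [0.24, 2.44], [-1.37, 4.51], [0.17, 1.92], [-2.96, 2.96]. Speed limits (rad/s): [2.39, 2.39, 3.14, 3.14, 3.14, 3.14, 3.14].

### API

Orientations are given as [roll, pitch, yaw] about the fixed x, y, z axes, in that order (R = Rz(yaw) Ry(pitch) Rx(roll)).
In Python, from station import ctrl gives the robot as it stands. Calls block until the motion is done:
- ctrl.goto(position, orientation): joint-space move of the TCP to a pose.
- ctrl.movel(position, v=0.15, orientation=None): straight line of the TCP; orientation=None keeps the orientation; v is the mean speed in m/s.
- ctrl.move_j(angles): joint-space move.
- ctrl.command_gripper(opening, force=None): finger opening in m; force is the grip in N (None keeps the last); returns when the fingers have stopped.
- ctrl.wait(seconds).
- ctrl.solve_ik(position, orientation): joint angles nearest the present ones, or None.
- ctrl.sense(): the state.
- ctrl.read_camera(name): name is "side" or "top" or "wrist"; returns the picture (480x640x3 uint8, red, green, blue); there is no depth.
- ctrl.calibration(name): a dict with "fx", "fy", "cx", "cy" (pixels), "k1" (the pictures are not rectified: a ray, as slopes to the right and down, at radius r is drawn at 1 + k1 r^2 times it, then the intrinsics apply), "rvec" (rotation vector, rad) and "tvec" (3), from world to camera coordinates, as OpenCV has them. Camera axes: x right, y down, z forward; pixel columns grow to the right and rows downward; lengths in m; the calibration is good to about 2 mm. A picture is of the moment at which its call begins: read the wrist's pose just before it. calibration takes no time and is no camera call; for the wrist camera it gives the pose at the moment of the call.
A pose or a line that the arm cannot do raises ctrl.PlanningError and nothing moves.
- ctrl.close_job(): hands the job in; it is judged then, once.
The state is a dict: "t": time; "q": joint angles; "joint_velocities": joint speeds; "tau": joint torques, N m; "tool_pos": TCP position; "tcp_rot": TCP orientation; "contact_force": force on the tool from outside, world axes, zero at the start; "torque": the same for the moment, N m; "finger_gap": finger opening in m; "grasp_force": force on a finger pad.
Only numpy, scipy, OpenCV 4.12 (cv2) and the standard library are available. Lean on these libraries where they do the work, as an engineer would, in place of code of your own. Each camera call takes 0.05 s, during which the arm holds its last target. There are 200 camera calls.

### The job

Take the round-topped fired-clay plaque out of the grooved rack (the little easel is there to rest it on while you change your grip) and set it gently, lying flat on its back with the relief upwards, on the level tray of the rocker chute, far enough past the axle that its own weight tips the tray and sends it down the slide to the end stop. Let the plaque do the tipping: do not push the tray down yourself. Leave the square plaques, the bells, the mould, the brush and the tool pot where they are.

Things in the scene. Friction and masses are not known exactly. Their poses are not given: they have to be found in the camera images.
- plaque: Round-topped plaque of brown fired clay, about 170 g: 15 thick (its x), 64 wide (y), 100 tall (z) mm; straight sides to z = 68, then a half-round top of radius 32. Origin: middle of its lower edge, mid-thickness. The relief is on the face towards its -x. It starts upright in one of the rack's three grooves, its axes parallel to the rack's, so the relief looks to the robot's side.
- plaque_mid (a point): Centre of mass of the plaque: on its mid-plane, 47 mm from the lower edge.
- rack: Fixed wooden plate rack, 172 x 104 x 84 mm, origin under its centre. Base 12 mm thick; three upright grooves at x = -48, 0, 48 mm. Cheeks (84 mm high, inner faces y = +-34.5) and groove ribs (18 mm apart, reaching in to y = +-26.5, 78 mm high) cover the plaques' side edges, so only the tops stand free, about 33 mm from the next plaque.
- easel: Small fixed wooden easel, a place to rest a plaque; its front (-x) faces the robot's side. Base 100 x 72 mm; origin under the base's centre, on the table. Its low back board, 44 mm wide, leans back 40 degrees from upright towards +x; a plaque stood on it with its back to the board reaches 10 mm past the board on either side and about half its height above it.
- rocker: Rocker chute: fixed wooden stand, tipping aluminium tray and fixed slide, running along its +x. Origin on the table under the tray's axle. Tray, level when empty: floor at z = 167 mm, from x = -110 to 130 mm, 130 mm wide inside, side lips 13 mm high. Uprights at y = +-83 mm reach z = 168; a damper sticks out to y = 109. Tray and slide are slippery (friction about 0.2).
- tray (a joint): Angle of the tray about its axle (along y, z = 155 mm): 0 level, held so by a weight under its tail; 0.34 rad fully tipped, +x end down at the slide. Damped, it tips in about half a second. It stays level if the plaque's centre is under about 20 mm past the axle; 40 to 70 mm tips it and the plaque slides off. Emptied, it swings back to 0 in one or two seconds.
- load_spot (a point): Point on the level tray's floor 50 mm past the axle, mid-width: a good place for the plaque's centre. Beyond the tray, the slide starts at x = 135, z = 116 mm (rocker's frame) and falls 17 degrees over 190 mm to its padded end stop at x = 313 mm; 132 mm wide inside.
- square_a: Square-topped plaque in the rack, same clay, 15 x 64 x 86 mm, origin at the middle of its lower edge. Bystander.
- square_b: A second square-topped plaque like square_a. Bystander.
- bell_a: Clay bell (dome), 58 mm across, 51 mm high, loose on the ware board (two more bells there are stuck fast); origin under its centre. Bystander.
- bell_b: Clay bell like bell_a, standing on the table beyond the easel. Bystander.
- bell_c: Clay bell like bell_a, standing on the table nearer the robot. Bystander.
- mould: Two-part plaster mould, a cream block 60 x 56 x 49 mm; origin under its centre. Bystander.
- brush: Flat brush lying on the table, 150 mm long along its x, 42 mm wide, 20 mm high; origin under its middle. Bystander.
- tool_pot: Stoneware pot 60 mm across, 70 mm high, with tools standing up to 140 mm; origin under its centre. Bystander.
- easel_seat (a point): Middle of the line where the easel's board meets its ledge at a right angle: x = 0, y = 0, z = 34 mm in the easel's frame. From here the board's face goes up 52 mm along (0.643, 0, 0.766), and the ledge 23 mm out along (-0.766, 0, 0.643), 70 mm wide, with a 5 mm high lip whose inside is 18 mm from the board.

How it is judged:
On the way:
1. with the fingers off it, the plaque lying on the tray, relief up, tips the tray (value of joint tray above 0.2 rad and contact force between the fingers and plaque below 0.3 N and angle between plaque's own x axis and vertical above 2.6 rad and x of plaque_mid in the frame of rocker between 0 and 0.14 m and y of plaque_mid in the frame of rocker between -0.06 and 0.06 m and z of plaque_mid in the frame of rocker below 0.185 m), for 0.05 s.
At the end, for the whole second after the job is handed in: The round-topped plaque lies at rest in the slide against its end stop (its centre more than 200 mm and less than 300 mm past the axle, within 60 mm of the slide's middle line), relief up within about 25 degrees of level; the emptied tray is back level (under 0.05 rad) (x of plaque_mid in the frame of rocker between 0.2 and 0.3 m and y of plaque_mid in the frame of rocker between -0.06 and 0.06 m and z of plaque_mid in the frame of rocker below 0.12 m and angle between plaque's own x axis and vertical above 2.7 rad and linear speed of plaque below 0.02 m/s and value of joint tray below 0.05 rad); the robot touches nothing.
It fails at once if the robot pushes the tray down itself (value of joint tray above 0.12 rad and contact force between any of the fingers, the arm and rocker above 1.5 N).
It fails at once if the plaque is dropped or slammed on the tray (over 45 N, as by a fall of 2 cm) (contact force between plaque and rocker above 45 N and x of plaque_mid in the frame of rocker below 0.14 m).
It fails at once if another plaque is pulled out or shifted by more than 20 mm (distance of any of square_a, square_b from where it was at the start of the episode above 0.02 m).
It fails at once if a bell, the mould, the brush or the tool pot is moved by more than 20 mm (distance of any of bell_a, bell_b, bell_c, mould, brush, tool_pot from where it was at the start of the episode above 0.02 m).
It also fails if it takes over 61 s, if anything falls off the work surface, if the arm or the gripper's body presses on something with over 40 N, if the wrist force passes 120 N, or if a joint passes its speed limit or range.

## Working session

There is one attempt and no reset: what is moved stays moved. The work goes in short steps, each a Python script; the robot and the scene stay as the last script left them, time stands still between calls to the robot, and variables do not carry over. Pictures are saved under pics/ and viewed, at most 14 in all, crops included, and the job is handed in when it is done.

```bash
mkdir -p pics; ls; python3 - <<'E'
from station import ctrl
import cv2
for n in ("side","top"):
    im=ctrl.read_camera(n); cv2.imwrite(f"pics/{n}0.png",im[:,:,::-1]); print(n,ctrl.calibration(n))
print(ctrl.sense(), ctrl.grasp_offset)
E
```

```text
pics
station.py
side {'fx': 437.52399303830697, 'fy': 437.52399303830697, 'cx': 313.5479029541348, 'cy': 245.9268402057562, 'k1': 0.002927186263951405, 'rvec': array([ 2.25890285, -0.22756992,  0.07707742]), 'tvec': array([-0.55446043,  0.17317554,  0.95612409])}
top {'fx': 581.5409492670516, 'fy': 581.5409492670516, 'cx': 322.8481160518724, 'cy': 235.96463739681047, 'k1': -0.06118728112632026, 'rvec': array([ 2.13285767, -2.12745471,  0.21806624]), 'tvec': array([-0.02353287,  0.57436659,  1.15335227])}
{'t': 0.1, 'q': array([-1.2311019 ,  0.4777708 ,  0.02236775,  1.5563225 , -0.0115409 ,
        1.10930163, -0.08309192]), 'joint_velocities': array([ 1.12655887e-04, -3.42817995e-03, -2.16432247e-03, -4.85311273e-05,
        3.55170618e-04, -8.07850443e-04,  5.98022986e-04]), 'tau': array([ 4.42803677e-03, -5.97762930e+01,  1.61379632e+00, -2.81952560e+01,
        1.28244358e-02,  5.11210659e-03,  2.87462274e-05]), 'tool_pos': array([0.29204641, 0.60797059, 0.23040033]), 'tcp_rot': array([-3.13992131e+00,  9.81667699e-05,  2.69378618e+00]), 'contact_force': array([-0.46994541,  0.27190607,  0.88363421]), 'torque': array([-0.01382759,  0.03504347,  0.00381989]), 'grasp_force': 0.0, 'finger_gap': 0.08509580747257287} 0.0187
```

View pics/side0.png

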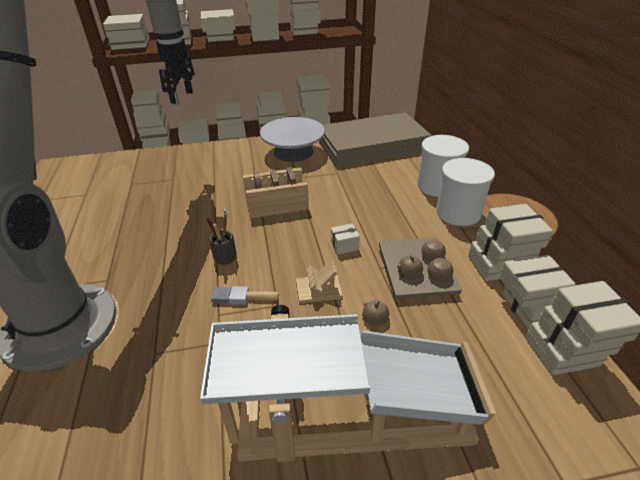

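View pics/top0.png

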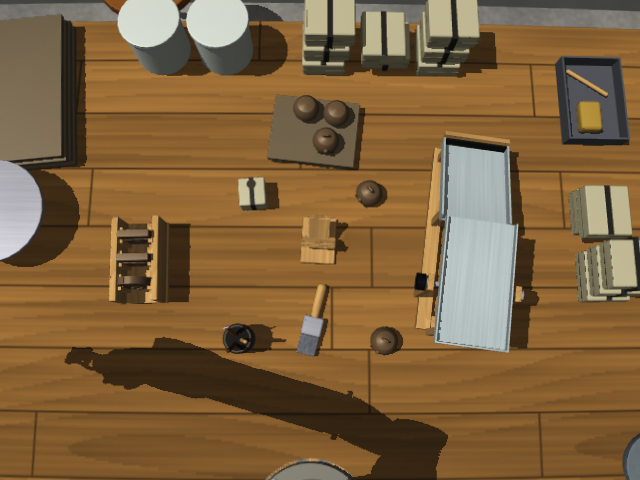

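```bash
cat > h.py <<'E'
import numpy as np, cv2
from station import ctrl
def ray(cal,u,v):
    K=np.array([[cal['fx'],0,cal['cx']],[0,cal['fy'],cal['cy']],[0,0,1]])
    p=cv2.undistortPoints(np.array([[[u,v]]],float),K,np.array([cal['k1'],0,0,0,0.]))[0,0]
    R=cv2.Rodrigues(cal['rvec'])[0]; o=-R.T@cal['tvec']; d=R.T@np.array([p[0],p[1],1.]); return o,d/np.linalg.norm(d)
def onz(cal,u,v,z):
    o,d=ray(cal,u,v); return o+d*(z-o[2])/d[2]
def proj(cal,P):
    K=np.array([[cal['fx'],0,cal['cx']],[0,cal['fy'],cal['cy']],[0,0,1]])
    return cv2.projectPoints(np.array(P,float).reshape(-1,3),cal['rvec'],cal['tvec'],K,np.array([cal['k1'],0,0,0,0.]))[0][:,0]
E
python3 - <<'E'
import cv2,numpy as np
t=cv2.imread('pics/top0.png'); s=cv2.imread('pics/side0.png')
c=lambda im,x,y,w,h:cv2.resize(im[y:y+h,x:x+w],(400,300),interpolation=cv2.INTER_CUBIC)
cv2.imwrite('pics/c1.png',np.vstack([np.hstack([c(t,90,205,120,105),c(s,225,150,100,75)]),np.hstack([c(t,280,205,80,60),c(t,400,120,160,240)])]))
E
```

```text
(no output)
```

View pics/c1.png

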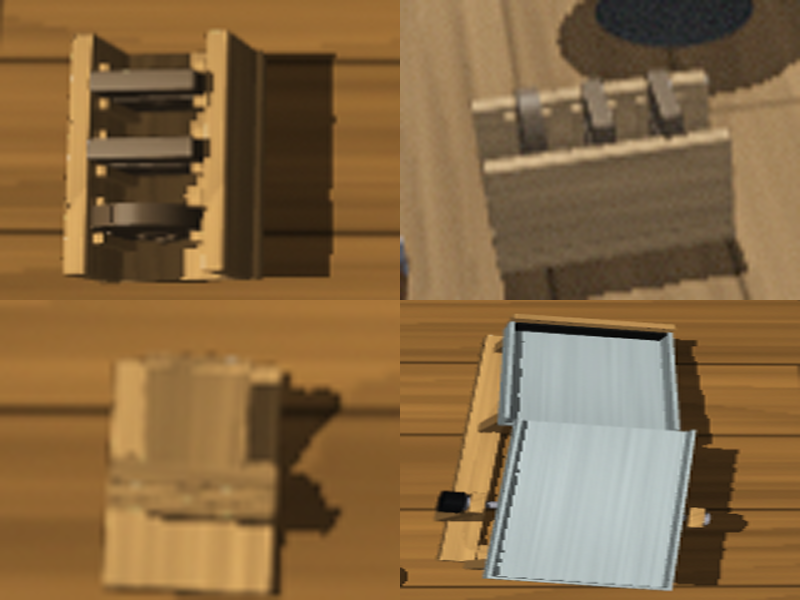

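Side view: rack at about (277,193), easel (320,283), rocker below. Top view: rack with tops at about (138,258), round-topped plaque in the groove nearest the robot (133,280); easel (318,240); tray spans rows 218–350, cols 436–518.

```bash
python3 - <<'E'
from h import *
c=ctrl.calibration('top')
print('cam',ray(c,320,240)[0])
for n,u,v,z in [('rackLf',115.5,217.6,.084),('rackLn',112.5,300.5,.084),('rackRf',155.4,216.2,.084),('rackRn',154.2,300.2,.084),
 ('plq',90+150/3.333,205+215/2.857,.11),
 ('ebaseNL',280+102/5,205+283/5,.02),('ebaseNR',280+272/5,205+292/5,.02),
 ('trayNL',400+487*.4-160,120+(575-300)*.8,.18),('trayNR',400+(672-400)*.4,120+(588-300)*.8,.18),('trayFL',400+(520-400)*.4,120+(422-300)*.8,.18),('trayFR',400+(694-400)*.4,120+(430-300)*.8,.18)]:
    print(n,np.round(onz(c,u,v,z),4))
q=ctrl.sense()['q']
# wrist camera pose relative to TCP
w=ctrl.calibration('wrist'); R=cv2.Rodrigues(w['rvec'])[0]; s=ctrl.sense()
from scipy.spatial.transform import Rotation as Ro
T=Ro.from_euler('xyz',s['tcp_rot']).as_matrix()
print('cam in tool',T.T@(-R.T@w['tvec']-s['tool_pos']),'\n',T.T@R.T, w['fx'],w['cx'],w['cy'],w['k1'])
E
```

```text
cam [ 0.34888237 -0.00281422  1.24054238]
rackLf [0.6052 0.4017 0.084 ]
rackLn [0.4364 0.3966 0.084 ]
rackRf [0.6084 0.3199 0.084 ]
rackRn [0.4376 0.3131 0.084 ]
plq [0.4743 0.3458 0.11  ]
ebaseNL [0.5255 0.0249 0.02  ]
ebaseNR [ 0.5219 -0.0472  0.02  ]
trayNL [ 0.3598 -0.2227  0.18  ]
trayNR [ 0.3406 -0.3577  0.18  ]
trayFL [ 0.5866 -0.2553  0.18  ]
trayFR [ 0.575  -0.3877  0.18  ]
cam in tool [ 8.46277967e-02  8.36868627e-05 -1.41951548e-01] 
 [[ 2.54600416e-04 -9.45610833e-01 -3.25299996e-01]
 [ 9.99999895e-01  1.17169547e-04  4.42064552e-04]
 [-3.79905776e-04 -3.25300074e-01  9.45610764e-01]] 405.8439995746511 321.7077537759559 239.44449118631445 -0.06075810551985822
```

```bash
cat >> h.py <<'E'
from scipy.spatial.transform import Rotation as Ro
def eul(z,x):
    "tool orientation from its z axis and (roughly) x axis"
    z=np.array(z,float); z/=np.linalg.norm(z); x=np.array(x,float); x-=z*(x@z); x/=np.linalg.norm(x)
    return Ro.from_matrix(np.c_[x,np.cross(z,x),z]).as_euler('xyz')
def yawm(a): return Ro.from_euler('z',a).as_matrix()
E
python3 - <<'E'
from h import *
S=np.array([.643,0,.766]);N=np.array([-.766,0,.643])
seat=np.array([.56,-.011,.034])
for sg in (1,-1):
  x=[0,sg,0]
  print('rack',sg,[ctrl.solve_ik([.474,.357,z],eul([0,0,-1],x)) for z in (.07,.25)])
  for dy in (0,.4,-.4):
    z=-S+np.array([0,dy,0])
    print('easel1',sg,dy,[ctrl.solve_ik(seat+S*(.058+h)+N*.0075,eul(z,x)) for h in (0,.08)])
for h in (0,.08): print('easel2',ctrl.solve_ik(seat+S*.055+N*(h-.005),eul(-N,S)))
print('tray',ctrl.solve_ik([.5,-.3,.167],eul([0,0,-1],[1,-.14,0])))
print('eview',ctrl.solve_ik([.5,-.01,.25],eul([0,0,-1],[0,1,0])),ctrl.solve_ik([.48,-.01,.25],eul([0,0,-1],[1,0,0])))
E
```

```text
rack 1 [array([-0.94712108,  0.55255004,  0.25991925,  1.89550454, -0.20619613,
        0.71927939, -0.56843759]), array([-1.01242476,  0.33360438,  0.33418936,  1.75473129, -0.12250458,
        1.07363425, -0.63676545])]
easel1 1 0 [array([-0.2693171 ,  0.9358728 ,  0.36356202,  1.34482729, -0.2513576 ,
        1.61680705,  0.1429664 ]), array([-0.24506374,  0.95341208,  0.37432187,  1.14883511, -0.25007777,
        1.79078009,  0.12670572])]
easel1 1 0.4 [array([-0.16009875,  0.96761815,  0.43993787,  1.36415781, -0.57352634,
        1.68353102,  0.28873685]), array([-0.13093912,  0.97300223,  0.42882057,  1.17619103, -0.57253747,
        1.83487191,  0.20270314])]
easel1 1 -0.4 [array([-4.49882401e-01,  9.55582539e-01,  4.06020878e-01,  1.37357879e+00,
       -1.30081616e-03,  1.57435581e+00,  5.86267465e-02]), array([-0.41170468,  0.96412951,  0.40984826,  1.18705226,  0.01854759,
        1.74034328,  0.09208222])]
rack -1 [array([-0.49636216,  0.5623009 , -0.33470344,  1.86277634,  0.25740231,
        0.75864885,  2.17028938]), array([-0.52455144,  0.34340721, -0.28763576,  1.72
[... 335 characters left out ...]
4456614,  1.38131662, -0.80913055,
        1.82587141, -2.63785267]), array([ 0.58187021,  1.21794284, -1.19834555,  1.09934838,  0.43308532,
        1.86329083,  2.53812158])]
easel1 -1 -0.4 [array([-0.08675738,  0.92391042, -0.22646849,  1.33914337,  0.36245959,
        1.67391314,  2.87321532]), array([-0.08550314,  0.93750333, -0.23334529,  1.15201717,  0.37936124,
        1.83787606,  2.93308152])]
easel2 None
easel2 None
tray [-0.1614339   0.50616461  0.80423645  1.88219092 -0.44646872  0.94208837
 -0.8595745 ]
eview [-0.64099416  0.17982456  0.61481701  1.97511359 -0.12119505  1.0223383
  0.029598  ] [-0.86687683  0.15836809  0.85805732  2.02578231 -0.14081754  1.0162178
 -1.5113432 ]
```

```bash
python3 - <<'E'
from h import *
S=np.array([.643,0,.766]);N=np.array([-.766,0,.643])
seat=np.array([.56,-.011,.034])
f=lambda q: None if q is None else np.round(q,2)
for a in range(0,55,5):
  b=np.radians(a); z=-(N*np.cos(b)+S*np.sin(b)); x=S*np.cos(b)-N*np.sin(b)
  o=[f(ctrl.solve_ik(seat+S*.055+N*h,eul(z,x))) for h in (0,.08)]
  o2=[f(ctrl.solve_ik(seat+S*.055+N*h,eul(z,-x))) is not None for h in (0,.08)]
  # place: plaque flat, z along rocker x
  ok=[]
  for yr in (-.14,3.0):
    pz=np.array([np.cos(yr),np.sin(yr),0]);pn=np.array([0,0,1.])
    ok.append(f(ctrl.solve_ik([.5,-.3,.17],eul(-(pn*np.cos(b)+pz*np.sin(b)),pz*np.cos(b)-pn*np.sin(b)))) is not None)
  print(a,o,o2,ok)
E
```

```text
0 [None, None] [False, False] [True, True]
5 [array([ 0.53,  0.6 , -0.78,  2.39,  2.48,  0.67,  2.32]), None] [True, False] [True, True]
10 [array([ 0.37,  0.5 , -0.58,  2.35,  2.43,  0.47,  2.29]), None] [True, False] [True, True]
15 [array([ 0.2 ,  0.45, -0.38,  2.31,  2.32,  0.29,  2.35]), array([ 0.02,  0.24, -0.18,  2.42,  2.33,  0.17,  2.27])] [True, True] [True, True]
20 [array([ 0.2 ,  0.44, -0.37,  2.25,  1.8 ,  0.21,  2.87]), None] [True, True] [True, True]
25 [array([ 0.22,  0.44, -0.4 ,  2.19,  1.13,  0.23, -2.74]), array([-0.7 ,  0.27,  0.66,  2.34, -0.74,  0.19, -0.96])] [True, True] [True, True]
30 [array([-0.37,  0.44,  0.32,  2.16, -0.47,  0.23, -1.24]), array([-0.94,  0.4 ,  1.  ,  2.29, -0.92,  0.41, -0.79])] [True, True] [True, True]
35 [array([-0.49,  0.49,  0.49,  2.1 , -0.55,  0.39, -1.16]), array([-0.9 ,  0.42,  0.97,  2.23, -0.75,  0.51, -0.95])] [True, True] [True, True]
40 [array([-0.53,  0.53,  0.56,  2.04, -0.54,  0.52, -1.17]), array([-0.81,  0.42,  0.88,  2.16, -0.58,  0.6 , -1.11])] [True, True] [True, True]
45 [array([-0.54,  0.57,  0.6 ,  1.97, -0.52,  0.66, -1.19]), array([-0.74,  0.44,  0.81,  2.09, -0.5 ,  0.71, -1.19])] [True, True] [True, True]
50 [array([-0.55,  0.62,  0.63,  1.91, -0.51,  0.78, -1.21]), array([-0.69,  0.48,  0.77,  2.02, -0.45,  0.82, -1.23])] [True, True] [True, True]
```

```bash
python3 - <<'E'
from h import *
import json
o={}
def snap(n,p):
    ctrl.goto(p,eul([0,0,-1],[0,1,0])); ctrl.wait(.2)
    c=ctrl.calibration('wrist'); im=ctrl.read_camera('wrist'); cv2.imwrite(f'pics/{n}.png',im[:,:,::-1])
    o[n]={k:np.array(v).tolist() for k,v in c.items()}
snap('we',[.56,.02,.22]); snap('wr',[.51,.385,.25])
json.dump(o,open('w.json','w')); print(ctrl.sense()['t'])
E
```

```text
4.2917
```

View pics/we.png

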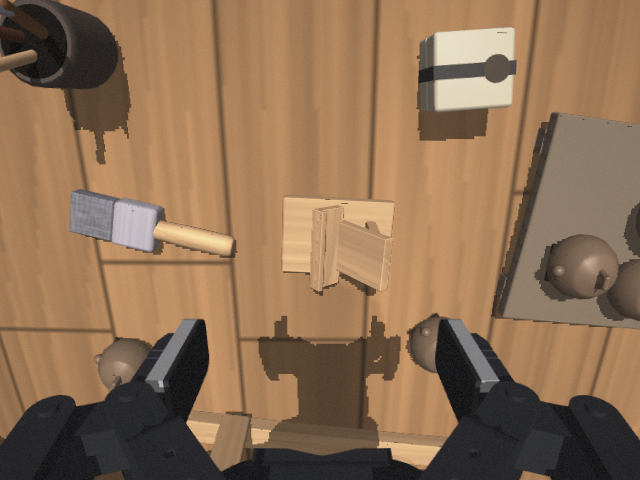

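View pics/wr.png

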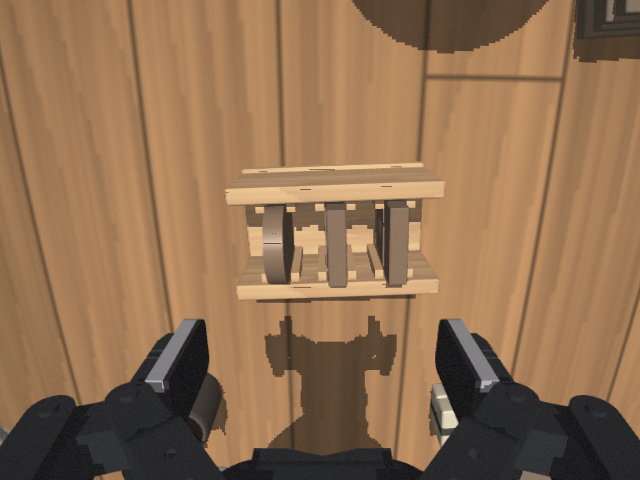

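Wrist view of easel: base corners near (283,196),(394,201),(283,272); the board's and ledge's edges lie around (320–390, 205–290). Wrist view of rack: cheek tops at rows ~195 and ~290, cols 227–443; round plaque top centred about (274,243). Zooming in for corner picks.

```bash
python3 - <<'E'
import cv2,numpy as np
a=cv2.imread('pics/wr.png')[155:305,220:450]; b=cv2.imread('pics/we.png')[185:300,270:405]
A=cv2.resize(a,None,fx=2.6,fy=2.6,interpolation=cv2.INTER_CUBIC)  #598x390
cv2.imwrite('pics/c2.png',cv2.resize(a,None,fx=3.4,fy=3.4,interpolation=cv2.INTER_CUBIC))
cv2.imwrite('pics/c3.png',cv2.resize(b,None,fx=5,fy=5,interpolation=cv2.INTER_CUBIC))
E
```

```text
(no output)
```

View pics/c2.png

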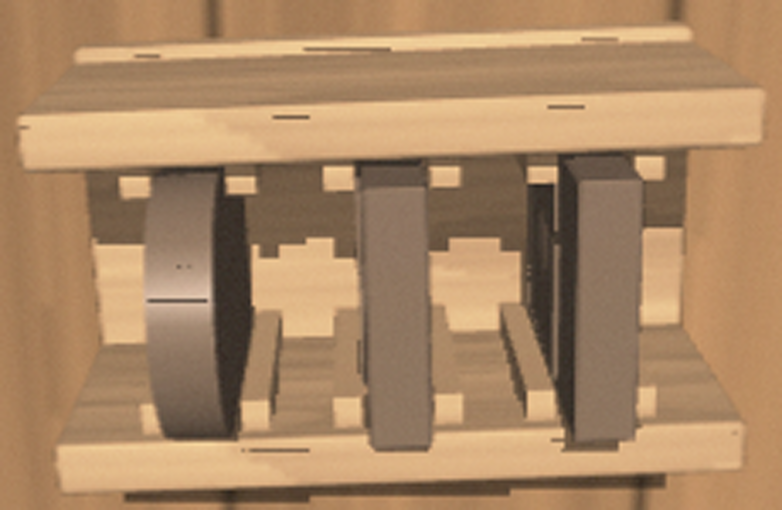

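View pics/c3.png

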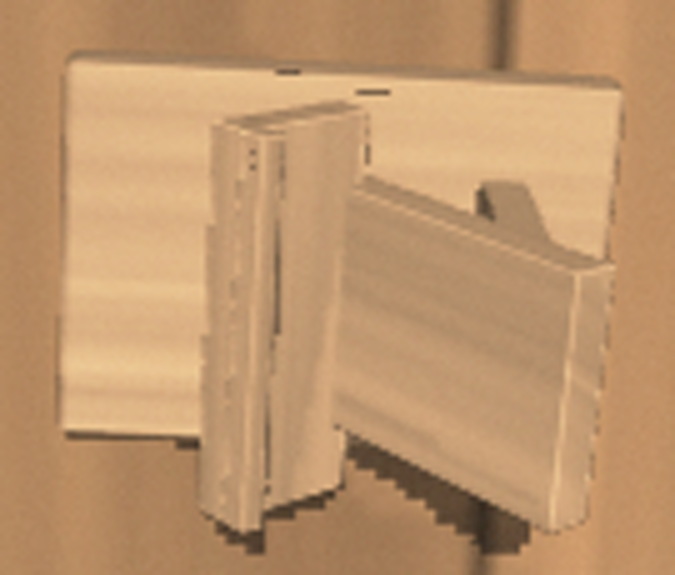

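Crops: rack cheek tops' corners at crop (20,117),(763,90),(62,491),(741,466), plaque's apex line centre (178,300). Easel: seat line from crop (368,108) to (343,485), board's top front edge (578,272)–(550,528), base corner (68,60),(620,80).

```bash
python3 - <<'E'
from h import *
import json
w=json.load(open('w.json')); 
for d in w.values():
    for k in('rvec','tvec'): d[k]=np.array(d[k])
P=lambda n,s,o,uv,z:onz(w[n],o[0]+uv[0]/s,o[1]+uv[1]/s,z)
r=[P('wr',3.4,(220,155),q,.084) for q in [(20,117),(763,90),(760,143),(25,170),(58,447),(742,424),(741,466),(62,491)]]
for q in r: print(np.round(q,4))
r=np.array(r); print('centre',r.mean(0),'yaws',[np.arctan2(*(r[j]-r[i])[1::-1]) for i,j in((0,1),(3,2),(4,5),(7,6))])
for q in [(147,300),(178.5,300),(210,300)]: print('plq',P('wr',3.4,(220,155),q,.112))
E5=lambda q,z:P('we',5,(270,185),q,z)
for n,a,b,z in [('seat',(368,108),(343,485),.034),('boardtop',(578,272),(550,528),.0738),('baseleft',(68,60),(63,430),.012),('baseTop',(68,60),(620,80),.012)]:
    A,B=E5(a,z),E5(b,z); m=(A+B)/2; d=A-B; print(n,np.round(A,4),np.round(B,4),'mid',np.round(m,4),'len',np.linalg.norm(d),'ang',np.arctan2(-d[0],d[1]))
# top camera tray
E
```

```text
[0.4363 0.403  0.084 ]
[0.6049 0.4089 0.084 ]
[0.6053 0.3966 0.084 ]
[0.4365 0.3906 0.084 ]
[0.4391 0.3203 0.084 ]
[0.6076 0.3261 0.084 ]
[0.6084 0.3146 0.084 ]
[0.4393 0.3082 0.084 ]
centre [0.52216067 0.35852118 0.084     ] yaws [np.float64(0.035126929897243545), np.float64(0.035817830667413224), np.float64(0.03416272010715382), np.float64(0.03797323190417585)]
plq [0.46741075 0.36867028 0.112     ]
plq [0.4742153  0.36865611 0.112     ]
plq [0.48101291 0.36864177 0.112     ]
seat [0.5777 0.0212 0.034 ] [ 0.5746 -0.0476  0.034 ] mid [ 0.5761 -0.0132  0.034 ] len 0.06887264711555856 ang -0.04539373196056253
boardtop [0.6075 0.0061 0.0738] [ 0.6054 -0.0365  0.0738] mid [ 0.6065 -0.0152  0.0738] len 0.0426314478715459 ang -0.049848073216293004
baseleft [0.5259 0.0242 0.012 ] [ 0.5229 -0.0466  0.012 ] mid [ 0.5244 -0.0112  0.012 ] len 0.0708968937513861 ang -0.04221316710553994
baseTop [0.5259 0.0242 0.012 ] [0.6235 0.0208 0.012 ] mid [0.5747 0.0225 0.012 ] len 0.09761392963529163 ang 1.5357698472163557
```

```bash
cat >> h.py <<'E'
RY=.0355; PQ=np.array([.5222,.3585,0])+yawm(RY)@[-.048,0,0]
EY=-.042; SEAT=np.array([.5745,-.0137,.034]); S=yawm(EY)@[.6428,0,.7660]; N=yawm(EY)@[-.7660,0,.6428]
def st(): s=ctrl.sense(); return 't %.1f pos %s F %s gap %.4f g %.1f'%(s['t'],np.round(s['tool_pos'],4),np.round(s['contact_force'],2),s['finger_gap'],s['grasp_force'])
E
python3 - <<'E'
from h import *
o=eul([0,0,-1],yawm(RY)@[0,1,0])
ctrl.command_gripper(.036,40)
ctrl.goto(PQ+[0,0,.17],o); ctrl.movel(PQ+[0,0,.07],.1); print(st())
ctrl.command_gripper(0,40); print(st())
ctrl.movel(PQ+[0,0,.09],.05); print(st())
ctrl.movel(PQ+[0,0,.20],.15); print(st())
oe=eul(-S,yawm(EY)@[0,1,0]); p=SEAT+S*.058+N*.0075
for h in (.12,.06): print(ctrl.solve_ik(p+S*h+N*.02,oe))
E
```

```text
t 6.4 pos [0.4747 0.3571 0.0707] F [-0.33  0.16  0.94] gap 0.0359 g 0.0
t 6.7 pos [0.4746 0.3572 0.0707] F [-0.92 -0.74  4.9 ] gap 0.0148 g 39.9
t 7.3 pos [0.4742 0.3569 0.0902] F [-0.34 -0.06 -2.7 ] gap 0.0148 g 39.1
t 8.2 pos [0.4735 0.3564 0.199 ] F [-0.06  0.39 -2.72] gap 0.0147 g 39.1
[-0.2490136   0.97591704  0.46834873  1.03224647 -0.31823516  1.9087874
  0.13414119]
[-0.29736231  0.95616759  0.49910391  1.20555391 -0.33310701  1.77597304
  0.1714207 ]
```

```bash
python3 - <<'E'
from h import *
oe=eul(-S,yawm(EY)@[0,1,0]); p=SEAT+S*.0587+N*.0075
ctrl.goto(p+S*.06+N*.02,oe); print(st())
ctrl.movel(p+S*.012+N*.006,.12); ctrl.wait(.3); print(st())
f0=ctrl.sense()['contact_force']
n=.006
while n>-.006:
    n-=.0005; ctrl.movel(p+S*.012+N*n,.02); f=(ctrl.sense()['contact_force']-f0)
    if abs(f@N)>2.5: break
print('n',n,f@N,f@S,st())
im=ctrl.read_camera('side'); cv2.imwrite('pics/s2.png',cv2.resize(im[240:320,270:370,::-1],None,fx=6,fy=6,interpolation=cv2.INTER_CUBIC))
E
```

```text
t 9.7 pos [ 0.6301 -0.0135  0.1429] F [-0.53  0.12 -2.36] gap 0.0148 g 39.2
t 10.6 pos [ 0.6101 -0.0153  0.0974] F [-0.51  0.9  -2.08] gap 0.0148 g 39.2
n -1.734723475976807e-18 4.845523290061527 1.4837576480083183 t 13.6 pos [ 0.6137 -0.0153  0.0934] F [-3.29  0.39  2.17] gap 0.0145 g 39.4
```

```bash
python3 - <<'E'
from h import *
p=SEAT+S*.0587+N*.0075
ctrl.movel(p+S*.012+N*.0010,.02); f0=ctrl.sense()['contact_force']; print(st())
ctrl.movel(p+S*.005+N*.001,.05); print(st())
h=.005
while h>-.006:
    h-=.0008; ctrl.movel(p+S*h+N*.001,.02); f=(ctrl.sense()['contact_force']-f0)
    if f@S>2.5: break
print('h',h,f@N,f@S,st())
c=ctrl.sense(); print('actual', (np.array(c['tool_pos'])-p)@S,(np.array(c['tool_pos'])-p)@N)
im=ctrl.read_camera('side'); cv2.imwrite('pics/s3.png',cv2.resize(im[240:320,270:370,::-1],None,fx=6,fy=6,interpolation=cv2.INTER_CUBIC))
E
```

```text
t 13.9 pos [ 0.6135 -0.0153  0.0935] F [-1.32  0.02 -0.43] gap 0.0145 g 39.3
t 14.2 pos [ 0.6086 -0.0151  0.0876] F [-1.22  0.73 -2.39] gap 0.0146 g 39.3
h -0.0014000000000000002 -1.3761203604815746 7.020971719065495 t 16.2 pos [ 0.6055 -0.0152  0.0841] F [ 4.22 -0.58  4.07] gap 0.0147 g 40.2
actual -0.00041177477308977444 0.0009619386168393245
```

View pics/s3.png

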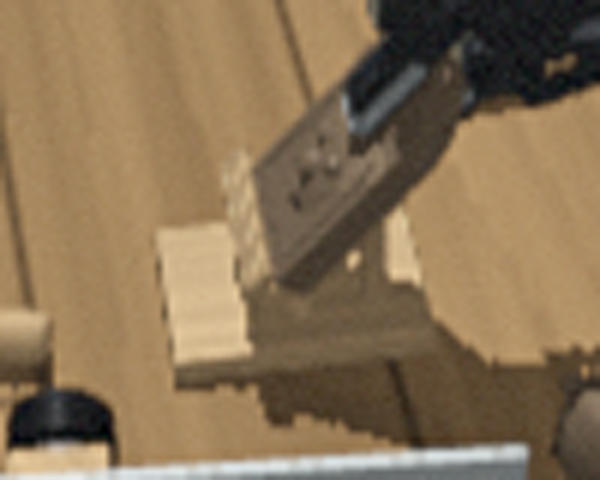

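```bash
cat >> h.py <<'E'
B=np.radians(30); TZ=-(N*np.cos(B)+S*np.sin(B)); TX=S*np.cos(B)-N*np.sin(B)
G2=SEAT+S*.052+N*.0065+TZ*.007; O2=eul(TZ,TX)
E
python3 - <<'E'
from h import *
p=SEAT+S*.0587+N*.0075
ctrl.command_gripper(.036); print(st())
ctrl.movel(p+S*.055+N*.001,.15)
q=ctrl.sense()['tool_pos']; ctrl.movel(np.array(q)+[-.03,0,.09],.2); ctrl.command_gripper(.085)
print(st())
ctrl.goto([.50,-.015,.24],eul([0,0,-1],[1,EY,0])); print(st())
print(ctrl.solve_ik(G2-TZ*.07,O2),ctrl.solve_ik(G2,O2))
ctrl.goto(G2-TZ*.07,O2); print(st())
im=ctrl.read_camera('wrist'); cv2.imwrite('pics/w4.png',im[:,:,::-1])
E
```

```text
t 16.6 pos [ 0.6042 -0.0148  0.0829] F [0.19 0.19 0.3 ] gap 0.0360 g 0.0
t 18.2 pos [ 0.6106 -0.0166  0.2158] F [ 0.29  0.04 -0.75] gap 0.0853 g 0.0
t 19.6 pos [ 0.5007 -0.0147  0.2404] F [ 1.01 -0.13  0.51] gap 0.0854 g 0.0
[-0.75540557  0.38844796  0.79000209  2.17597875 -0.65268605  0.4020548
 -1.09582032] [-0.54262479  0.50649783  0.54908746  2.15079107 -0.83376663  0.28344605
 -0.93335539]
t 20.2 pos [ 0.5821 -0.0143  0.1375] F [-0.44 -0.11  0.68] gap 0.0851 g 0.0
```

View pics/w4.png

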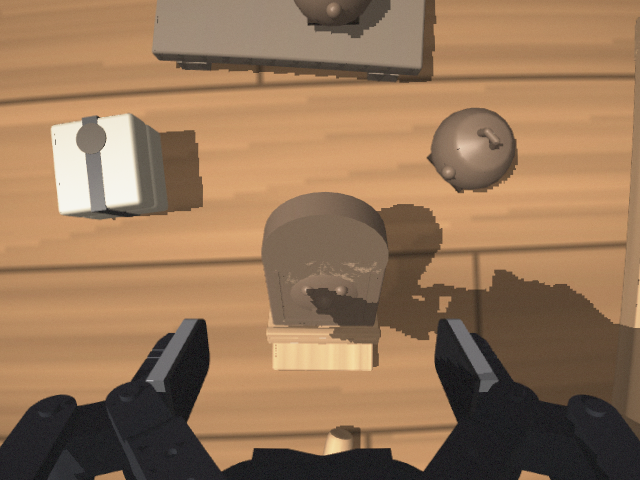

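Plaque stands on the easel, relief towards the camera, centred about col 325 between the open fingers (208 and 437). Gripping its sides.

```bash
python3 - <<'E'
from h import *
ctrl.movel(G2,.1); print(st())
ctrl.command_gripper(.055,35); print(st())
q=np.array(ctrl.sense()['tool_pos']); ctrl.movel(q+S*.012+N*.001,.06); print(st())
q=np.array(ctrl.sense()['tool_pos']); ctrl.movel(q+[-.01,0,.15],.2); print(st())
im=ctrl.read_camera('side'); cv2.imwrite('pics/s5.png',cv2.resize(im[170:330,230:390,::-1],None,fx=3.5,fy=3.5,interpolation=cv2.INTER_CUBIC))
c=ctrl.calibration('top'); t=ctrl.read_camera('top'); cv2.imwrite('pics/t5.png',t[:,:,::-1])
for a in [(520,294.4,.165),(421,282.4,.155)]: print(onz(c,*a))
E
```

```text
t 21.1 pos [ 0.6057 -0.0151  0.0721] F [-0.17  0.62 -0.03] gap 0.0850 g 0.0
t 21.5 pos [ 0.6056 -0.0149  0.0722] F [-3.41 -0.24  7.18] gap 0.0630 g 37.3
t 21.8 pos [ 0.6125 -0.0149  0.082 ] F [-0.28  0.26 -2.49] gap 0.0631 g 38.8
t 22.7 pos [ 0.6016 -0.0145  0.2308] F [-0.02  0.8  -3.12] gap 0.0629 g 38.8
[ 0.44353001 -0.38955282  0.165     ]
[ 0.46712166 -0.20518977  0.155     ]
```

View pics/s5.png

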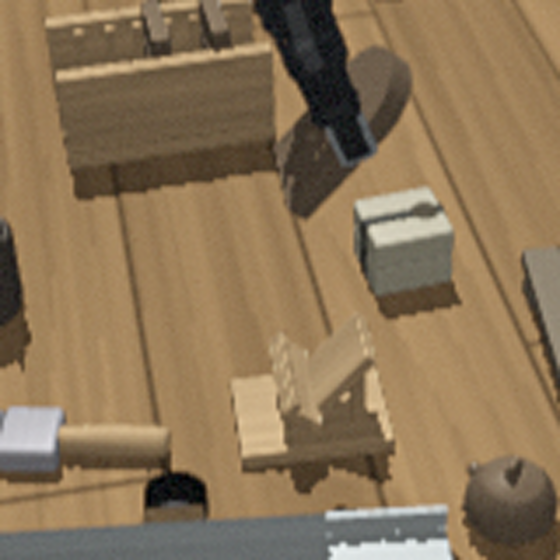

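```bash
python3 - <<'E'
from h import *
s=ctrl.sense(); c=ctrl.calibration('wrist'); im=ctrl.read_camera('wrist')
T=Ro.from_euler('xyz',s['tcp_rot']).as_matrix()
def tip(u,v,y):
    o,d=ray(c,u,v); o=T.T@(o-s['tool_pos']); d=T.T@d; return np.round(o+d*(y-o[1])/d[1],4)
print('open', tip(206,320,-.0425),tip(438,320,.0425),tip(206,320,.0425))
cv2.imwrite('pics/w6.png',cv2.resize(im[230:430,180:460,::-1],None,fx=2.8,fy=2.8,interpolation=cv2.INTER_CUBIC))
print(s['finger_gap'],st(), 'sidecam',ray(ctrl.calibration('side'),320,240)[0])
E
```

```text
open [ 0.0078 -0.0425 -0.0131] [ 0.0068  0.0425 -0.0114] [ 0.1599  0.0425 -0.2732]
0.06293661061825206 t 22.9 pos [ 0.6017 -0.0151  0.2307] F [ 0.32 -0.64 -2.71] gap 0.0631 g 38.8 sidecam [ 0.44187354 -0.71773015  0.73566339]
```

View pics/w6.png

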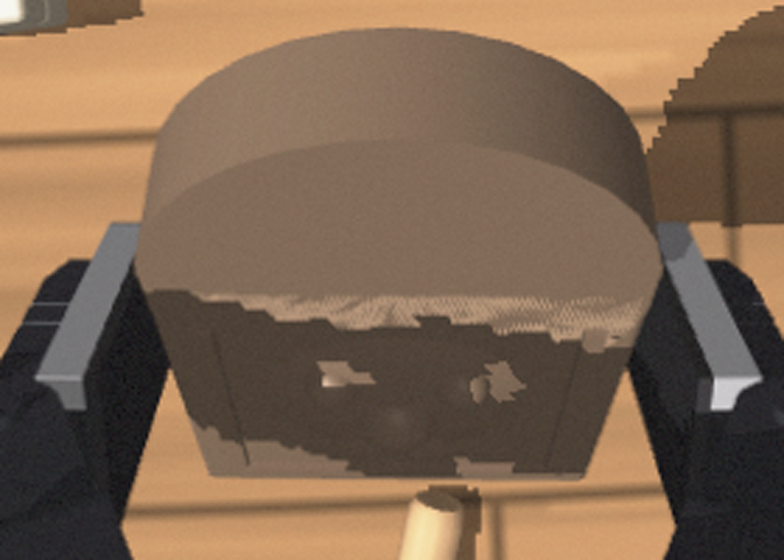

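```bash
python3 - <<'E'
from h import *
s=ctrl.sense(); c=ctrl.calibration('wrist')
T=Ro.from_euler('xyz',s['tcp_rot']).as_matrix()
def tip(u,v,y):
    o,d=ray(c,u,v); o=T.T@(o-s['tool_pos']); d=T.T@d; return np.round(o+d*(y-o[1])/d[1],4)
h=.0315
P=lambda a,b:(180+a/2.8,230+b/2.8)
print('inner',tip(*P(140,225),-h),tip(*P(657,225),h)); print('outer',tip(*P(113,222),-h-.007),tip(*P(685,222),h+.007))
# plaque front-face lower corners (front face z from tool): expected in tool frame
R2=np.c_[TX,np.cross(TZ,TX),TZ]
Yh=np.cross(TZ,TX)
for pz,py,n in [(0,-.032,.015),(0,.032,.015),(.1,0,.015),(.1,0,0)]:
    w=SEAT+S*pz+N*n+Yh*py; t=R2.T@(w-np.array([.6056,-.0149,.0722])); W=T@t+s['tool_pos']
    u=proj(c,W)[0]; print('expect crop',(u-[180,230])*2.8)
E
```

```text
inner [ 0.0159 -0.0315 -0.0205] [ 0.0151  0.0315 -0.0191]
outer [ 0.009  -0.0385 -0.0073] [ 0.0086  0.0385 -0.0066]
expect crop [209.98085137 474.31295961]
expect crop [589.6464876  474.40752952]
expect crop [401.61271346 125.40996792]
expect crop [401.2958412   13.56018081]
```

```bash
python3 - <<'E'
from h import *
from scipy.optimize import least_squares
s=ctrl.sense(); c=ctrl.calibration('wrist')
T=Ro.from_euler('xyz',s['tcp_rot']).as_matrix(); R2=np.c_[TX,np.cross(TZ,TX),TZ]; Yh=np.cross(TZ,TX)
g0=np.array([.6056,-.0149,.0722])
pts=[(0,-.032,.015),(0,.032,.015),(.1,0,.015),(.1,0,0)]; obs=np.array([[210,476],[585,477],[400,138],[400,28]])
def pr(x):
    d,ds,dn,dy=x; W=[]
    for pz,py,n in pts:
        a=pz-.055; b=n-.0075
        a,b=a*np.cos(d)-b*np.sin(d),a*np.sin(d)+b*np.cos(d)
        w=SEAT+S*(a+.055+ds)+N*(b+.0075+dn)+Yh*(py+dy); W.append(T@(R2.T@(w-g0))+s['tool_pos'])
    return (proj(c,W)-[180,230])*2.8
r=least_squares(lambda x:(pr(x)-obs).ravel(),[0,0,0,0],x_scale=[.01,.001,.001,.001]); print(r.x,np.degrees(r.x[0])); print(np.round(r.fun,1))
E
```

```text
[ 0.00147785 -0.00292348 -0.00056949 -0.00021431] 0.08467431479461486
[ 1.3  0.5  0.7 -0.4 -0.6  0.3 -0.7 -0.4]
```

```bash
cat >> h.py <<'E'
g0=np.array([.6056,-.0149,.0722])-SEAT
gs,gn=g0@S+.0029,g0@N+.0006
AX=np.array([.455,-.306,0]); U=np.array([np.cos(-.131),np.sin(-.131),0]); Z=np.array([0,0,1.])
def place(gap,x=.05): return AX+U*(x-.047+gs)+Z*(.167+gap+gn)
OP=eul(-(Z*np.cos(B)+U*np.sin(B)),U*np.cos(B)-Z*np.sin(B))
E
python3 - <<'E'
from h import *
print(gs,gn,place(.0015),[ctrl.solve_ik(place(h),OP) for h in (.0015,.1)])
ctrl.goto(place(.11),OP); print(st())
ctrl.movel(place(.025),.12); ctrl.wait(.2); print(st(),place(.025))
im=ctrl.read_camera('side'); cv2.imwrite('pics/s7.png',cv2.resize(im[260:460,190:490,::-1],None,fx=2.6,fy=2.6,interpolation=cv2.INTER_CUBIC))
E
```

```text
0.05216703805529787 0.0013147733939667598 [ 0.50969435 -0.31320623  0.16981477] [array([-0.10653618,  0.85894826,  0.84755079,  1.47423155, -0.33820144,
        1.52575873, -0.91801312]), array([-0.14663544,  0.79595064,  0.9573927 ,  1.39367465, -0.31725828,
        1.68864834, -0.88236845])]
t 24.1 pos [ 0.5106 -0.3122  0.2778] F [ 1.18  0.21 -2.45] gap 0.0631 g 38.8
t 25.1 pos [ 0.51   -0.3135  0.1941] F [-0.47 -0.48 -1.73] gap 0.0630 g 38.8 [ 0.50969435 -0.31320623  0.19331477]
```

View pics/s7.png

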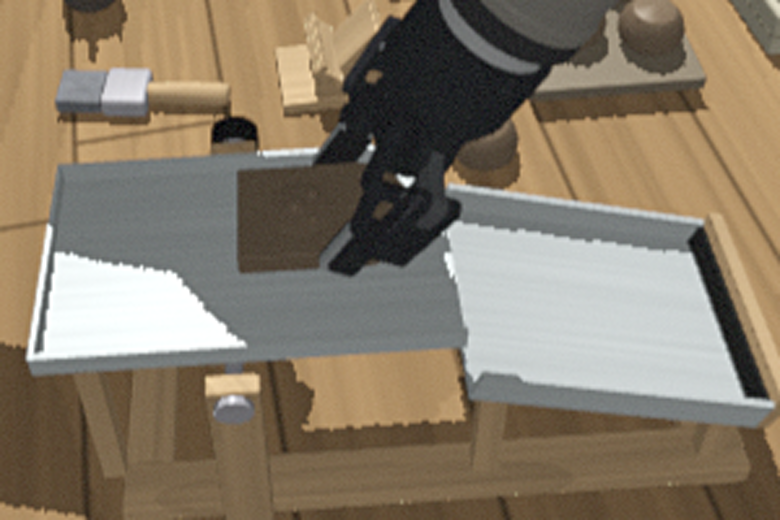

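The plaque hangs level above the tray, its lower edge at crop col ~240 (the axle line), centred across the tray. Lowering and releasing.

```bash
python3 - <<'E'
from h import *
ctrl.movel(place(.006),.05); print(st()); ctrl.movel(place(.001),.02); ctrl.wait(.2); print(st(),place(.001))
im=ctrl.read_camera('side'); cv2.imwrite('pics/s8.png',cv2.resize(im[260:460,190:490,::-1],None,fx=2.6,fy=2.6,interpolation=cv2.INTER_CUBIC))
ctrl.command_gripper(.074); print(st())
ctrl.movel(place(.12),.25); print(st())
ctrl.wait(2.5); im=ctrl.read_camera('side'); cv2.imwrite('pics/s9.png',cv2.resize(im[260:460,190:490,::-1],None,fx=2.6,fy=2.6,interpolation=cv2.INTER_CUBIC))
E
```

```text
t 25.7 pos [ 0.5096 -0.3131  0.174 ] F [-0.23 -0.44 -1.77] gap 0.0632 g 38.8
t 26.3 pos [ 0.5097 -0.3133  0.1694] F [ 0.51 -0.46 -1.84] gap 0.0634 g 38.8 [ 0.50969435 -0.31320623  0.16931477]
t 26.6 pos [ 0.5097 -0.3134  0.1696] F [ 0.25  0.66 -0.08] gap 0.0742 g 0.0
t 27.3 pos [ 0.5097 -0.3132  0.2887] F [ 0.58 -0.59 -1.11] gap 0.0742 g 0.0
```

View pics/s9.png

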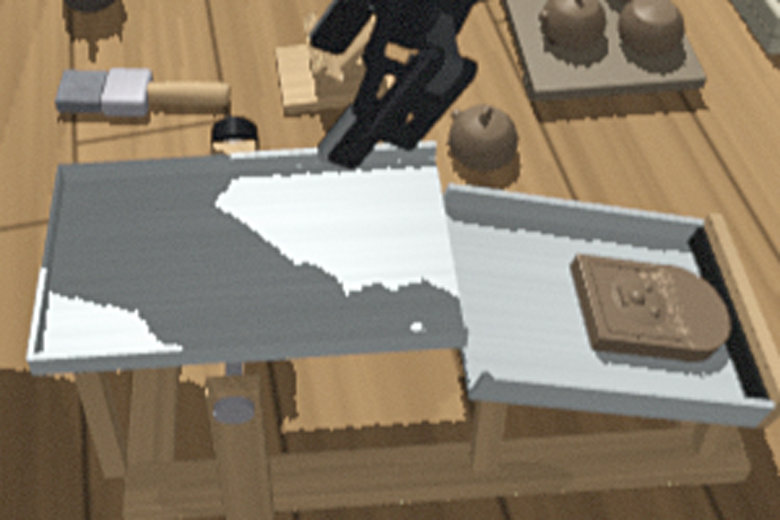

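The plaque lies relief up in the slide against the end stop (crop ~(650,310)). The tray is level again and the gripper is clear.

```bash
python3 -c "
from h import *
ctrl.wait(1); print(st()); print(ctrl.close_job())"
```

```text
t 30.8 pos [ 0.5097 -0.3132  0.2883] F [0.44 0.43 0.36] gap 0.0742 g 0.0
the job is handed in; nothing more can be done
None
```

I handed the job in at about 31 s: the round-topped plaque tipped the tray under its own weight and slid down, and it lies relief up against the end stop with the tray back level; the judge's verdict was not shown.

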